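# Move the T-key to the fold-out hook and fold the emptied one away

### The job

The T-handle key hangs in the swing-out hook of one hook stand; the other stand's hook is empty and folded over its board. Swing the folded hook fully out, move the key over so that it hangs upright by its cross bar in that hook, and then fold the emptied hook flat along its own board so that it no longer sticks out.

Things in the scene. Friction and masses are not known exactly. Their poses are not given: they have to be found in the camera images.
- t_key_knob (a point): centre of the black grip knob (22 mm wide, 36 high) atop the loose 0.12 kg T-key. z up, y along the steel cross bar (10 x 10 x 90 mm; top 18, underside 28 mm below this point); shank 9 mm (end 14 mm) down to 118 mm below. Hung, the bar lies across both prongs, shank in the slot, this point 160 mm up; bar centre 51 to 110 mm from the hinge fits, best 80; lifts and lowers straight
- loaded_stand: fixed stand whose hook holds the key at first: steel foot, plywood board 180 mm wide, hinge post before it. Origin on the bench under the vertical hinge axis; x from hinge to board (away from the robot), y left along the board, z up. Board x 32 to 48, y -35 to 145 mm, top z 85. Only the hook and key reach above z 112. Foot x -25 to 75, y -40 to 150 mm
- empty_stand: like the other stand (same sizes and axes), its hook empty and folded at first. Each hook is a flat two-prong steel fork, z 118 to 132 mm, reaching 121 mm from the hinge axis, 48 mm wide (24 each side of its centre line, which passes through the axis); open slot 32 mm wide from 46 mm out to the end; last 6 mm of the prongs turned up to z 142
- loaded_hook (a joint): angle of the loaded stand's hook about its vertical hinge, rad: 0 = folded, lying along the stand's +y above the front of its board; 1.571 = fully out, along the stand's -x. Stops at both ends; light friction (about 1 N at the prongs) keeps it where it is left; push the side of the fork with fingers lowered from above
- empty_hook (a joint): the same for the empty stand's hook: 0 = folded along +y, 1.571 = fully out along -x. Behind and above the board there is free room for fingers down to z 90 mm, so they can push the folded hook out from its board side
There are look-alikes about, which are no part of the job. Leave any turquoise look-alike of the part that bears t_key_knob alone.

How it is judged (in metres and radians):
On the way, in this order (a step that is already met when the one before it is completed fails the run):
1. the empty hook is swung out to within 15 degrees of its stop (value of joint empty_hook above 1.31 rad), for 0.2 s.
2. the key hangs upright by its cross bar in that hook, let go (x of t_key_knob in the frame of empty_stand between -0.125 and -0.04 m and y of t_key_knob in the frame of empty_stand between -0.04 and 0.04 m and height (world z) of t_key_knob between 0.152 and 0.168 m and angle between t_key_knob's own z axis and vertical below 0.18 rad and value of joint empty_hook above 1.31 rad and contact force between the fingers and anything else below 0.2 N), for 0.2 s.
3. the emptied hook is folded to within 15 degrees of its board (value of joint loaded_hook below 0.26 rad), for 0.2 s.
At the end, for the whole second after the job is handed in: the key hangs in the formerly folded hook: knob within 8 mm of hanging height, within 10 degrees of upright, 40 to 125 mm in front of the hinge and within 40 mm sideways; that hook is within 15 degrees of fully out, the emptied hook within 15 degrees of folded; nothing is held (x of t_key_knob in the frame of empty_stand between -0.125 and -0.04 m and y of t_key_knob in the frame of empty_stand between -0.04 and 0.04 m and height (world z) of t_key_knob between 0.152 and 0.168 m and angle between t_key_knob's own z axis and vertical below 0.18 rad and value of joint empty_hook above 1.31 rad and value of joint loaded_hook below 0.26 rad); the robot touches nothing.
It also fails if it takes over 69 s, if anything falls off the work surface, if the arm or the gripper's body presses on something with over 40 N, if the wrist force passes 120 N, or if a joint passes its speed limit or range.

### The arm

A 6-joint arm with a two-finger parallel gripper is mounted at the origin on a cart in front of the work surface, level with it; the furniture and walls round the work are solid. World frame = base frame: x ahead of the robot, y to its left, z up, the work surface at z = 0. Lengths are in mm, angles in rad, forces in N, time in s.
With the tool pointing down it reaches from about 400 to 825 mm from the base axis. Payload 7 kg.
Tool frame: the origin (TCP) lies at the very end of the fingers, on their centre line; the grasp point (between the pads) lies 19 mm behind it; z points along the fingers, y is the direction in which the jaws open and shut (so a half turn about z gives the same grasp; the last joint's range is limited). The gripper opens to 88 mm and grips with 3 to 60 N. Pads are 19 mm wide; open, the fingers measure 130 mm over their backs; the gripper's body (78 mm by 193 mm) begins 47 mm behind the grasp point.
Start: joints at [-0.935, 0.359, 0.012, 0, -1.224, -0.288], TCP at [230.033, -634.571, 226.561] pointing down, gripper open.
Joint ranges: [-3.07, 3.07], [-1.43, 2.12], [-1.02, 1.25], [-3.03, 1.67], [-3.05, -0], [-3.03, 3.03]. Speed limits (rad/s): [2.39, 2.39, 3.01, 3.14, 3.14, 3.14].

### API

Orientations are given as a unit quaternion [x, y, z, w].
In Python, from plant import bot gives the robot as it stands. Calls block until the motion is done:
- bot.move_ptp(position, orientation): joint-space move of the TCP to a pose.
- bot.line_to(position, velocity=150, ori=None): straight line of the TCP; ori=None keeps the orientation; velocity is the mean speed in mm/s.
- bot.move_joints(angles): joint-space move.
- bot.move_gripper(opening, force=None): finger opening in mm; force is the grip in N (None keeps the last); returns when the fingers have stopped.
- bot.pause(seconds).
- bot.solve_ik(position, orientation): joint angles nearest the present ones, or None.
- bot.read_state(): the state.
- bot.camera(name): name is "scene" or "side" or "wrist"; returns the picture (400x640x3 uint8, red, green, blue); there is no depth.
- bot.get_calibration(name): a dict with "fx", "fy", "cx", "cy" (pixels), "view" (4x4, takes a point from world to camera coordinates); the wrist camera has in their place "T_tool_cam" (4x4, takes a point from camera to tool coordinates, whose origin is the TCP and whose axes are the flange's). Camera axes: x right, y up, looking along -z (the intrinsics and any distortion apply to the point x, -y, -z); pixel columns grow to the right and rows downward; lengths in mm; the calibration is good to about 2 mm. The wrist camera is an equidistant fisheye: a pixel r from the principal point sees the ray r / f radians off the axis. A picture is of the moment at which its call begins: read the wrist's pose just before it. get_calibration takes no time and is no camera call.
A pose or a line that the arm cannot do raises bot.Unreachable and nothing moves.
- bot.close_job(): hands the job in, once; it reports no verdict.
The state is a dict: "t": time; "joint_pos": joint angles; "qvel": joint speeds; "tau": joint torques, N m; "tcp_pos": TCP position; "eef_rot": TCP orientation; "contact_force": force on the tool from outside, world axes, zero at the start; "moment": the same for the moment, N m; "width": finger opening in mm.
Only numpy, scipy, OpenCV 4.12 (cv2) and the standard library are available. Lean on these libraries where they do the work, as an engineer would, in place of code of your own. Each camera call takes 0.05 s, during which the arm holds its last target.

## Working session

There is one attempt and no reset: what is moved stays moved. The work goes in short steps, each a Python script; the robot and the scene stay as the last script left them, time stands still between calls to the robot, and variables do not carry over. Pictures are saved under pics/ and viewed, and the job is handed in when it is done.

```bash
ls; mkdir -p pics; python3 - <<'E'
from plant import bot
import cv2
s=bot.read_state();print(s['t'],s['tcp_pos'],s['eef_rot'],s['width'])
for n in("scene","side","wrist"):
    cv2.imwrite(f'pics/a_{n}.png',bot.camera(n)[:,:,::-1])
    print(n,bot.get_calibration(n))
E
```

```text
pics
0.0 [ 229.88229556 -634.15331122  225.6332675 ] [-1.72967582e-01  9.84927192e-01  7.74246332e-04 -2.07141684e-04] 87.45466316029696
scene {'fx': 490.201254268858, 'fy': 490.201254268858, 'cx': 324.4509235347461, 'cy': 206.38090533256334, 'view': array([[-6.64182879e-01, -7.47549379e-01,  5.57032816e-03,
         4.10092415e+02],
       [ 4.35580909e-01, -3.80927825e-01,  8.15575419e-01,
        -3.13172339e+02],
       [-6.07561005e-01,  5.44117559e-01,  5.78623978e-01,
        -1.04759706e+03],
       [ 0.00000000e+00,  0.00000000e+00,  0.00000000e+00,
         1.00000000e+00]])}
side {'fx': 429.1857085705121, 'fy': 429.1857085705121, 'cx': 323.5337600455969, 'cy': 195.02391703863043, 'view': array([[-9.47338539e-01, -3.20233729e-01, -2.27848794e-04,
         5.22198641e+02],
       [ 1.90578452e-01, -5.64354444e-01,  8.03233413e-01,
        -1.56361682e+02],
       [-2.57351019e-01,  7.60890544e-01,  5.95664363e-01,
        -9.32180210e+02],
       [ 0.00000000e+00,  0.00000000e+00,  0.00000000e+00,
         1.00000000e+00]])}
wrist {'fx': 309.70691628693146, 'fy': 309.70691628693146, 'cx': 324.664592034079, 'cy': 202.38888908460973, 'T_tool_cam': array([[-1.66328459e-03,  9.59009592e-01,  2.83368729e-01,
         7.55981005e+01],
       [ 9.99998064e-01,  1.89310331e-03, -5.37190041e-04,
        -3.11027575e-02],
       [-1.05161668e-03,  2.83367287e-01, -9.59010884e-01,
        -1.58283672e+02],
       [ 0.00000000e+00,  0.00000000e+00,  0.00000000e+00,
         1.00000000e+00]])}
```

View pics/a_scene.png

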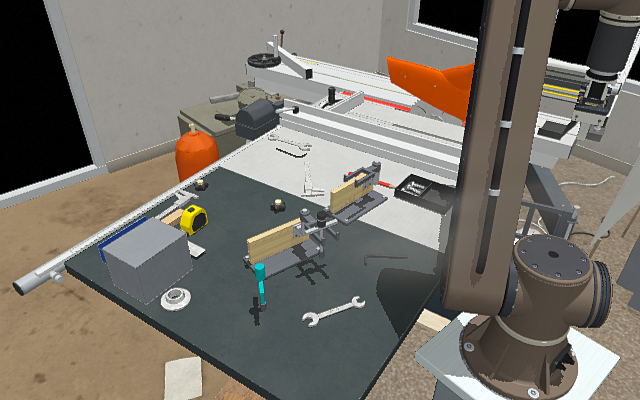

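View pics/a_side.png

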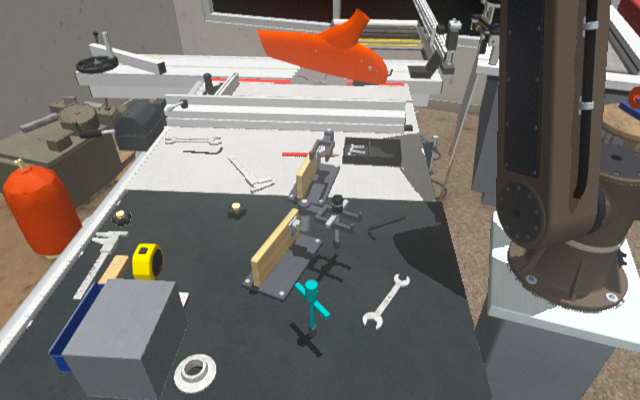

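View pics/a_wrist.png

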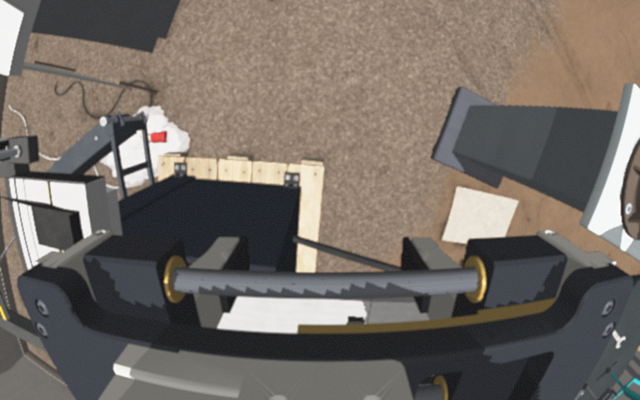

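The scene camera shows a black-knob key at about (322,215), hanging in the hook of the left stand, and an empty stand at about (355,190). The turquoise look-alike is at (260,270). I'll enlarge both views.

```bash
python3 - <<'E'
import cv2
a=cv2.imread('pics/a_scene.png')[145:290,235:400];cv2.imwrite('pics/b_sc.png',cv2.resize(a,(660,580),interpolation=cv2.INTER_CUBIC))
a=cv2.imread('pics/a_side.png')[120:305,235:370];cv2.imwrite('pics/b_si.png',cv2.resize(a,None,fx=3.2,fy=3.2,interpolation=cv2.INTER_CUBIC))
E
```

```text
(no output)
```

View pics/b_sc.png

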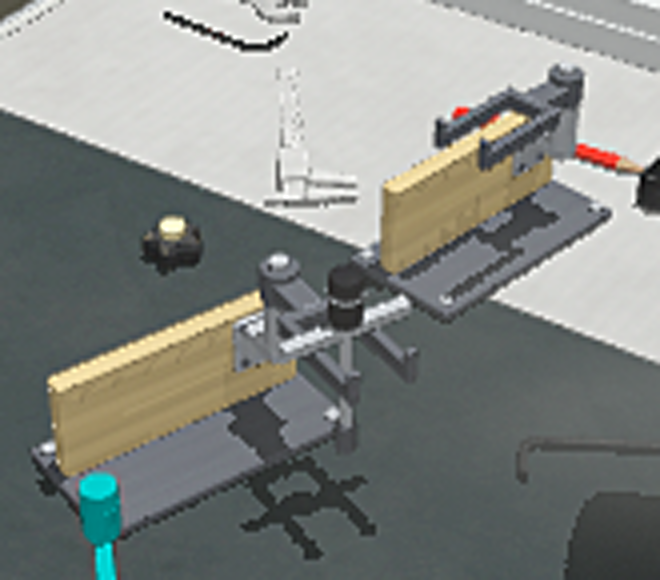

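View pics/b_si.png

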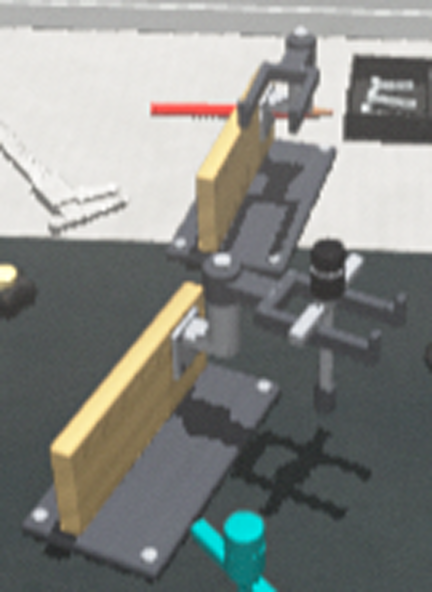

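```bash
cat > vis.py <<'E'
import numpy as np
from plant import bot
from scipy.optimize import least_squares
C={n:bot.get_calibration(n) for n in('scene','side')}
def proj(n,P):
    c=C[n];q=np.c_[np.atleast_2d(P),np.ones(len(np.atleast_2d(P)))]@c['view'].T
    return np.c_[c['cx']+c['fx']*q[:,0]/-q[:,2],c['cy']-c['fy']*q[:,1]/-q[:,2]]
def tri(obs): # {cam:(u,v)}
    f=lambda p:np.concatenate([(proj(n,p)[0]-np.array(o)) for n,o in obs.items()])
    r=least_squares(f,[600,0,100]);return r.x,np.abs(r.fun).max()
sc=lambda u,v:(u/4+235,v/4+145)
si=lambda u,v:(u/3.2+235,v/3.2+120)
E
python3 - <<'E'
from vis import *
for nm,a,b in [('knob',(346,297),(327,268)),('tipR',(413,350),(400,295)),('tipL',(352,378),(376,336)),('capL',(280,262),(223,260)),('boardLtopback',(50,382),(53,448)),('foot-25,150',(115,535),(158,578)),('foot75,150',(35,455),(25,525)),('foot-25,-40?',(352,425),(280,382)),
 ('capE',(567,72),(300,33)),('E boardL top',(385,188),(198,172)),('E foot -25,150',(447,318),(278,268)),('E foot75,150',(357,258),(170,255)),('E foot -25,-40',(610,212),(337,150)),('E tipfront',(484,145),(295,125)),('E tipback',(441,124),(246,107))]:
    print(nm,*[np.round(x,1) for x in tri({'scene':sc(*a),'side':si(*b)})])
E
```

```text
knob [476.4 135.9 155.3] 0.0
tipR [431.9 121.9 134.3] 0.1
tipL [435.  167.4 135.9] 0.2
capL [550.  126.4 136.7] 0.0
boardLtopback [610.8 264.7  76.7] 0.1
foot-25,150 [542.9 272.2  -6.1] 1.3
foot75,150 [639.8 264.9  -3. ] 0.1
foot-25,-40? [5.242e+02 8.710e+01 1.000e-01] 1.0
capE [ 599.9 -188.8  133.7] 0.7
E boardL top [636.4 -42.9  77.9] 0.9
E foot -25,150 [571.1 -46.1  -4. ] 0.8
E foot75,150 [663.8 -39.8  -3.7] 0.8
E foot -25,-40 [ 575.3 -223.4    3.6] 0.1
E tipfront [565.8 -68.9 127.7] 2.1
E tipback [603.3 -64.1 134.8] 0.4
```

```bash
python3 - <<'E'
from vis import *
import cv2
for nm,a,b in [('turqtop',(100,482),(243,520))]:
    print(nm,*[np.round(x,1) for x in tri({'scene':sc(*a),'side':si(*b)})])
for a in (0,30,-30,60,-60,90,-90,120,-120):
    h=np.radians(a)/2 # Rz(a)*[0,1,0,0]
    print(a,[None if (j:=bot.solve_ik(p,[-np.sin(h),np.cos(h),0,0])) is None else np.round(j,2).tolist() for p in ([480,-20,330],[630,-100,110],[480,-190,110],[550,30,130])])
bot.move_ptp([440,-20,330],[0,1,0,0])
s=bot.read_state();print(s['t'],s['tcp_pos'],s['eef_rot'])
cv2.imwrite('pics/c_wrist.png',bot.camera('wrist')[:,:,::-1])
np.save('c_pose.npy',np.r_[s['tcp_pos'],s['eef_rot']])
E
```

```text
turqtop [463.  327.2 130.7] 0.1
0 [[0.37, -0.02, -0.22, 0.0, -1.37, -1.94], [0.15, 0.39, -0.22, 0.0, -0.96, -1.72], [0.0, 0.21, -0.49, 0.0, -0.87, -1.57], [0.41, 0.24, -0.39, 0.0, -0.94, -1.98]]
30 [[0.37, -0.02, -0.22, 0.0, -1.37, -1.42], [0.15, 0.39, -0.22, 0.0, -0.96, -1.2], [0.0, 0.21, -0.49, 0.0, -0.87, -1.05], [0.41, 0.24, -0.39, 0.0, -0.94, -1.46]]
-30 [[0.37, -0.02, -0.22, 0.0, -1.37, -2.46], [0.15, 0.39, -0.22, 0.0, -0.96, -2.24], [0.0, 0.21, -0.49, 0.0, -0.87, -2.1], [0.41, 0.24, -0.39, 0.0, -0.94, -2.5]]
60 [[0.37, -0.02, -0.22, 0.0, -1.37, -0.89], [0.15, 0.39, -0.22, 0.0, -0.96, -0.67], [0.0, 0.21, -0.49, 0.0, -0.87, -0.53], [0.41, 0.24, -0.39, 0.0, -0.94, -0.93]]
-60 [[0.37, -0.02, -0.22, 0.0, -1.37, -2.99], [0.15, 0.39, -0.22, 0.0, -0.96, -2.77], [0.0, 0.21, -0.49, 0.0, -0.87, -2.62], [0.41, 0.24, -0.39, 0.0, -0.94, -3.03]]
90 [[0.37, -0.02, -0.22, 0.0, -1.37, -0.37], [0.15, 0.39, -0.22, 0.0, -0.96, -0.15], [0.0, 0.21, -0.49, 0.0, -0.87, -0.0], [0.41, 0.24, -0.39, 0.0, -0.94, -0.41]]
-90 [[0.37, -0.02, -0.22, 0.0, -1.37, 2.77], [0.15, 0.39, -0.22, 0.0, -0.96, 2.99], None, [0.41, 0.24, -0.39, 0.0, -0.94, 2.73]]
120 [[0.37, -0.02, -0.22, 0.0, -1.37, 0.15], [0.15, 0.39, -0.22, 0.0, -0.96, 0.38], [0.0, 0.21, -0.49, 0.0, -0.87, 0.52], [0.41, 0.24, -0.39, 0.0, -0.94, 0.11]]
-120 [[0.37, -0.02, -0.22, 0.0, -1.37, 2.25], [0.15, 0.39, -0.22, 0.0, -0.96, 2.47], [0.0, 0.21, -0.49, 0.0, -0.87, 2.61], [0.41, 0.24, -0.39, 0.0, -0.94, 2.21]]
2.4917 [440.09037966 -20.37791251 329.88794594] [ 2.43078677e-04  9.99999960e-01 -8.42462813e-05 -1.14498043e-04]
```

View pics/c_wrist.png

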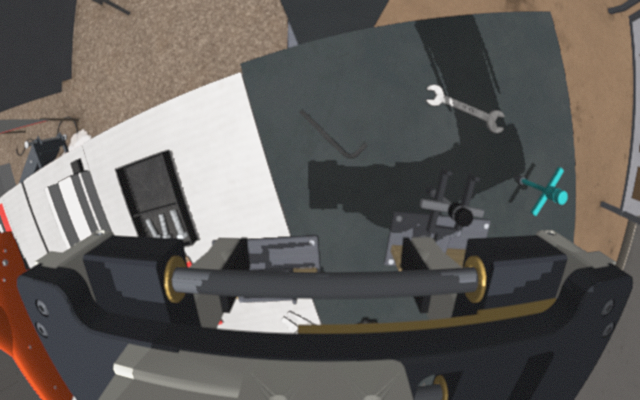

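The wrist view shows the black-knob key at (460,214) and the turquoise one at (560,197). The gripper hides the stands, so I'll move farther out and look back.

```bash
python3 - <<'E'
from vis import *
import cv2
bot.move_ptp([690,-60,330],[0,1,0,0])
s=bot.read_state();print(s['t'],s['tcp_pos'],s['eef_rot'])
I=bot.camera('wrist')[:,:,::-1]
cv2.imwrite('pics/d_wrist.png',I)
cv2.imwrite('pics/d_crop.png',cv2.resize(I[50:240,200:460],None,fx=3,fy=3,interpolation=cv2.INTER_CUBIC))
np.save('d_pose.npy',np.r_[s['tcp_pos'],s['eef_rot']])
E
```

```text
3.5333 [689.43385115 -60.03486682 330.31353668] [ 1.13800941e-04  9.99999993e-01 -1.45291971e-06  1.67860671e-05]
```

View pics/d_crop.png

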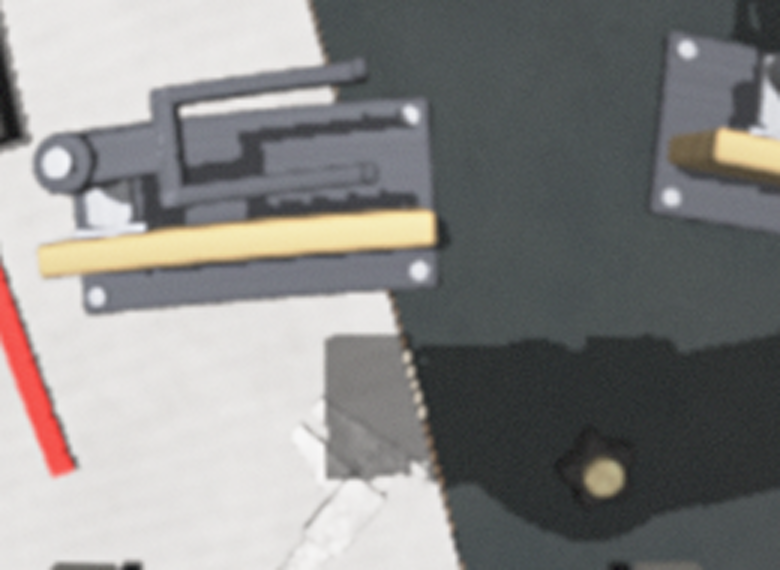

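```bash
cat >> vis.py <<'E'
from scipy.spatial.transform import Rotation as R
TC=bot.get_calibration('wrist')
def wproj(pose,P):
    P=np.atleast_2d(P);T=TC['T_tool_cam']
    t=R.from_quat(pose[3:]).inv().apply(P-pose[:3])
    c=(t-T[:3,3])@T[:3,:3]
    x,y,z=c[:,0],-c[:,1],-c[:,2];rr=np.hypot(x,y);th=np.arctan2(rr,z)
    return np.c_[TC['cx']+TC['fx']*th*x/rr,TC['cy']+TC['fy']*th*y/rr]
d3=lambda u,v:(u/3+200,v/3+50)
def stand(p,q): # p=x,y,yaw
    c,s=np.cos(p[2]),np.sin(p[2]);q=np.asarray(q,float)
    return np.array([p[0]+c*q[0]-s*q[1],p[1]+s*q[0]+c*q[1],q[2]])
def hook(th,r,s,z): # r along hook, s lateral toward larger angle
    # dir at th=0 +y, at pi/2 -x ; lateral at th=0 is -x
    return np.array([-r*np.sin(th)-s*np.cos(th), r*np.cos(th)-s*np.sin(th), z])
E
cat > fit.py <<'E'
from vis import *
dp=np.load('d_pose.npy');cp=np.load('c_pose.npy')
H=lambda r,s,z:('h',r,s,z)
E=[('scene',sc(567,72),'cap'),('side',si(300,33),'cap'),('w',d3(57,163),'cap'),
('scene',sc(385,188),(40,145,85)),('side',si(198,172),(48,145,85)),('w',d3(434,211),(32,145,85)),('w',d3(436,243),(48,145,85)),('w',d3(38,246),(32,-35,85)),('w',d3(43,277),(48,-35,85)),
('w',d3(427,97),(-25,150,'f')),('w',d3(437,283),(75,150,'f')),('w',d3(87,313),(75,-40,'f')),
('scene',sc(447,318),(-25,150,'f')),('side',si(278,268),(-25,150,'f')),('scene',sc(357,258),(75,150,'f')),('side',si(170,255),(75,150,'f')),('scene',sc(610,212),(-25,-40,'f')),('side',si(337,150),(-25,-40,'f')),
('w',d3(363,68),H(121,20,142)),('w',d3(374,172),H(121,-20,142)),('scene',sc(441,121),H(121,-20,142)),('side',si(246,103),H(121,-20,142)),('scene',sc(484,139),H(121,20,142)),('side',si(295,125),H(121,20,142))]
L=[('scene',sc(280,262),'cap'),('side',si(223,260),'cap'),('scene',sc(50,382),(48,145,85)),('side',si(53,448),(48,145,85)),
('scene',sc(115,530),(-25,150,'f')),('side',si(158,578),(-25,150,'f')),('scene',sc(35,455),(75,150,'f')),('side',si(25,525),(75,150,'f')),('scene',sc(352,425),(-25,-40,'f')),('side',si(280,382),(-25,-40,'f')),
('w',d3(668,31),(-25,-40,'f')),('w',d3(652,210),(75,-40,'f')),
('scene',sc(413,346),H(121,20,142)),('side',si(402,291),H(121,20,142)),('scene',sc(352,374),H(121,-20,142)),('side',si(376,333),H(121,-20,142)),
('scene',sc(346,297),'k'),('side',si(327,268),'k'),('c',(460.5,214),'k')]
def go(O,x0):
    def f(x):
        p=x[:3];th=x[3];o=[]
        for n,uv,q in O:
            if q=='cap':P=stand(p,(0,0,x[4]))
            elif q=='k':P=np.r_[x[6:8],160]
            elif q[0]=='h':P=stand(p,hook(th,*q[1:]))
            else:P=stand(p,[x[5] if e=='f' else e for e in q])
            uvp=wproj(dp,P) if n=='w' else wproj(cp,P) if n=='c' else proj(n,P)+(x[8:10] if n=='scene' else x[10:12])
            o.append(uvp[0]-uv)
        return np.r_[np.ravel(o),x[8:12]/1.5,(x[5]-5)/3,(x[4]-137)/5]
    r=least_squares(f,x0,loss='soft_l1');J=r.jac
    print(np.round(r.x,3));
    for (n,uv,q),e in zip(O,f(r.x)[:2*len(O)].reshape(-1,2)):print(n,q,np.round(e,1),end='; ')
    print()
    return r.x
z=[0]*4
e=go(E,[600,-189,.03,.05,137,5,0,0]+z)
l=go(L,[550,127,-.1,1.57,137,5,476,136]+z)
k=np.r_[l[6:8]]-l[:2];c,s=np.cos(l[2]),np.sin(l[2]);print('knob in loaded',c*k[0]+s*k[1],-s*k[0]+c*k[1])
np.save('fit.npy',[e,l])
E
python3 fit.py
```

```text
[ 5.98851e+02 -1.80610e+02  6.70000e-02  3.40000e-02  1.38976e+02
  5.18300e+00  3.96390e+01  3.10980e+01  1.49400e+00  4.04000e-01
  1.10800e+00  1.70000e-01]
scene cap [ 0.  -0.7]; side cap [0.7 0.4]; w cap [0.5 0. ]; scene (40, 145, 85) [ 0.9 -0.2]; side (48, 145, 85) [-0.6  0.7]; w (32, 145, 85) [-0.2 -1.2]; w (48, 145, 85) [-0.1  0.4]; w (32, -35, 85) [-1.9 -0.1]; w (48, -35, 85) [-2.2  1.2]; w (-25, 150, 'f') [-0.4 -0.6]; w (75, 150, 'f') [0.4 1. ]; w (75, -40, 'f') [-0.8  0.8]; scene (-25, 150, 'f') [0.1 0.1]; side (-25, 150, 'f') [2.2 1.7]; scene (75, 150, 'f') [-2.1  0.6]; side (75, 150, 'f') [-1.1 -0.2]; scene (-25, -40, 'f') [0.9 0.1]; side (-25, -40, 'f') [ 0.6 -0.3]; w ('h', 121, 20, 142) [ 0.9 -1. ]; w ('h', 121, -20, 142) [ 1.  -0.4]; scene ('h', 121, -20, 142) [-0.8 -0.4]; side ('h', 121, -20, 142) [-1.  -0.5]; scene ('h', 121, 20, 142) [-0.5  0.3]; side ('h', 121, 20, 142) [-0.4 -5.4]; 
[ 5.49866e+02  1.32245e+02 -6.90000e-02  1.46700e+00  1.38923e+02
  6.63100e+00  4.75748e+02  1.42815e+02  2.00400e+00 -1.20000e-02
  3.57000e-01 -7.42000e-01]
scene cap [0.2 0.1]; side cap [-0.6  0.1]; scene (48, 145, 85) [-0.5 -0.6]; side (48, 145, 85) [-0.7 -0.2]; scene (-25, 150, 'f') [-0.8  2.6]; side (-25, 150, 'f') [ 1.3 -0.8]; scene (75, 150, 'f') [-1.  -0.1]; side (75, 150, 'f') [-0.8  0.9]; scene (-25, -40, 'f') [ 0.8 -1.4]; side (-25, -40, 'f') [0.3 0.2]; w (-25, -40, 'f') [-0.8 -0.5]; w (75, -40, 'f') [-0.3  1. ]; scene ('h', 121, 20, 142) [-0.1  1.3]; side ('h', 121, 20, 142) [0.7 1.5]; scene ('h', 121, -20, 142) [ 0.6 -0.1]; side ('h', 121, -20, 142) [ 0.2 -0.2]; scene k [ 0.  -0.3]; side k [-0.3 -0.5]; c k [ 0.2 -0.3]; 
knob in loaded -74.67285659175386 5.4096818756674905
```

Both stands fit to about 1–2 px. The loaded hook is at about 1.47 rad, and the knob is 75 mm from its hinge. Next I'll swing the empty hook out.

```bash
cat >> vis.py <<'E'
def q(a): return [-np.sin(a/2),np.cos(a/2),0,0]
def st(m=''):
    s=bot.read_state();print(m,round(s['t'],2),np.round(s['tcp_pos'],1),'F',np.round(s['contact_force'],1),'w',round(s['width'],1));return s
E
python3 - <<'E'
from vis import *
import cv2
e,l=np.load('fit.npy')
def W(th,r,s,z): return stand(e[:3],hook(th,r,s,z))
th0=e[3];a=lambda th:e[2]+th
bot.move_gripper(0,20)
bot.move_ptp(W(th0,88,-47,170),q(a(th0)));st()
bot.line_to(W(th0,88,-47,100),120);st('down')
bot.line_to(W(th0,88,-34,100),80);st('touch')
for th in np.linspace(th0,1.52,7)[1:]:
    bot.line_to(W(th,88,-33,100),90,ori=q(a(th)));st(f'{th:.2f}')
bot.line_to(W(1.52,88,-50,100),100)
bot.line_to(W(1.52,88,-60,240),200);st()
cv2.imwrite('pics/e_scene.png',cv2.resize(bot.camera('scene')[145:290,235:400,::-1],(660,580),interpolation=cv2.INTER_CUBIC))
cv2.imwrite('pics/e_side.png',cv2.resize(bot.camera('side')[120:305,235:370,::-1],None,fx=3.2,fy=3.2,interpolation=cv2.INTER_CUBIC))
E
```

```text
5.72 [638.2 -88.3 171.7] F [1.  0.  0.7] w 0.6
down 6.46 [637.6 -88.2 100.9] F [-0.1 -0.7  0.3] w 0.7
touch 6.77 [623.9 -89.6 101.1] F [ 0.2 -0.4  0.4] w 0.2
0.28 7.18 [600.3 -86.6 100.5] F [ 0.  -0.2 -0.2] w 0.4
0.53 7.59 [577.4 -89.4 100.2] F [ 0.7 -0.2  0.9] w 0.3
0.78 8.0 [555.7 -97.5 100.2] F [-0.   0.1  0.2] w 0.5
1.02 8.41 [ 536.7 -110.7  100.1] F [ 1.2  0.4 -0.6] w 0.3
1.27 8.82 [ 521.4 -128.2  100.1] F [0.  0.6 0. ] w 0.3
1.52 9.22 [ 510.8 -148.9  100. ] F [ 0.4 -0.8  0.2] w 0.3
 10.39 [ 509.1 -122.1  238.8] F [ 0.3  0.7 -0.3] w 0.6
```

View pics/e_scene.png

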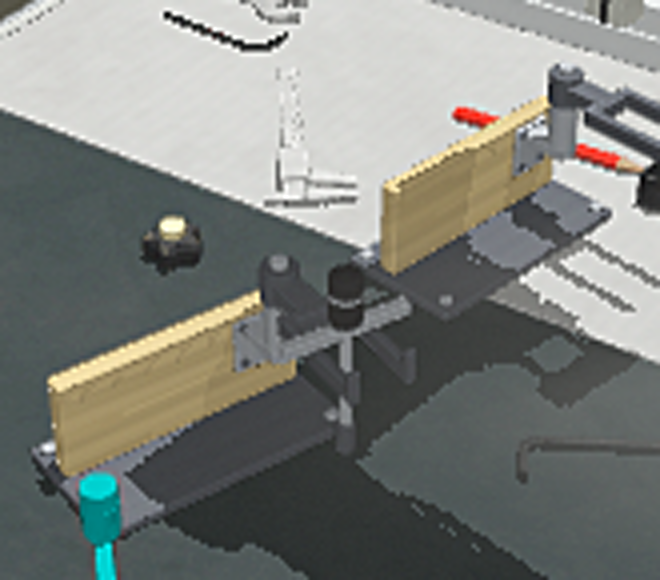

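View pics/e_side.png

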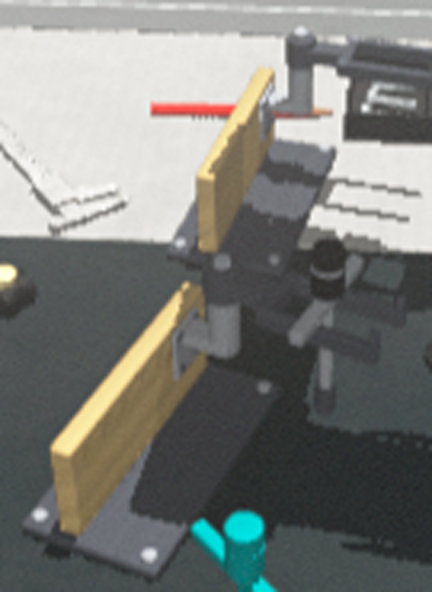

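The hook is out. Next I'll take a wrist view of both hooks to refine the key and fork positions.

```bash
python3 - <<'E'
from vis import *
import cv2
bot.move_ptp([610,0,300],q(0))
s=st()
I=bot.camera('wrist')[:,:,::-1]
cv2.imwrite('pics/f_wrist.png',I)
cv2.imwrite('pics/f_crop.png',cv2.resize(I[60:240,180:300],None,fx=3.3,fy=3.3,interpolation=cv2.INTER_CUBIC))
np.save('f_pose.npy',np.r_[s['tcp_pos'],s['eef_rot']])
for a in (0,): print(bot.solve_ik([476,143,148],q(-.17)))
E
```

```text
12.05 [ 6.098e+02 -2.000e-01  2.996e+02] F [ 0.2 -1.2 -1.1] w 0.3
[ 0.68802866  0.13483055 -0.48392715  0.         -0.95203863 -2.42882499]
```

View pics/f_wrist.png

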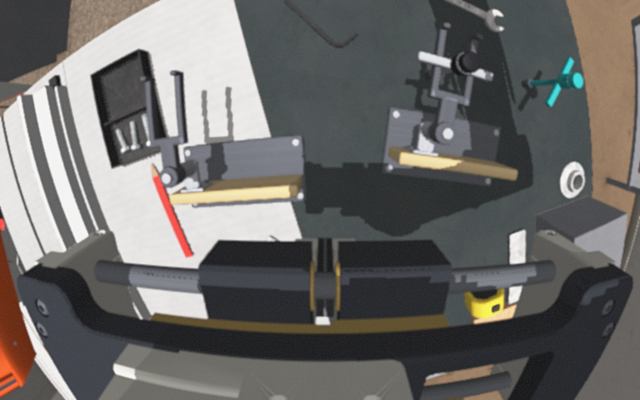

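Both stands are in view. The empty fork is out, with prongs at (150,110) and (178,108). The key is at (465,63), and the turquoise key at (572,80) is well clear. I'll enlarge these to measure them.

```bash
python3 - <<'E'
import cv2
I=cv2.imread('pics/f_wrist.png')
a=cv2.resize(I[60:200,130:320],(760,560),interpolation=cv2.INTER_CUBIC)
b=cv2.resize(I[0:190,380:530],(600,760),interpolation=cv2.INTER_CUBIC)[:600]
cv2.imwrite('pics/f_e.png',a);cv2.imwrite('pics/f_l.png',b)
E
```

```text
(no output)
```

View pics/f_e.png

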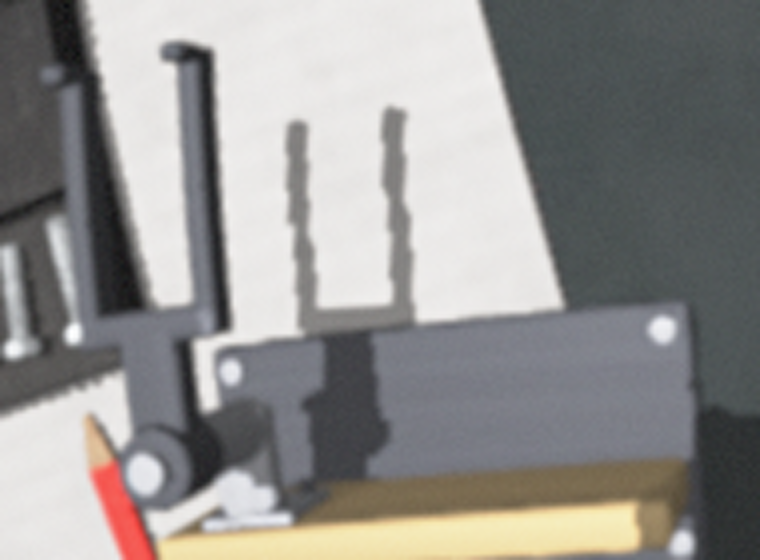

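View pics/f_l.png

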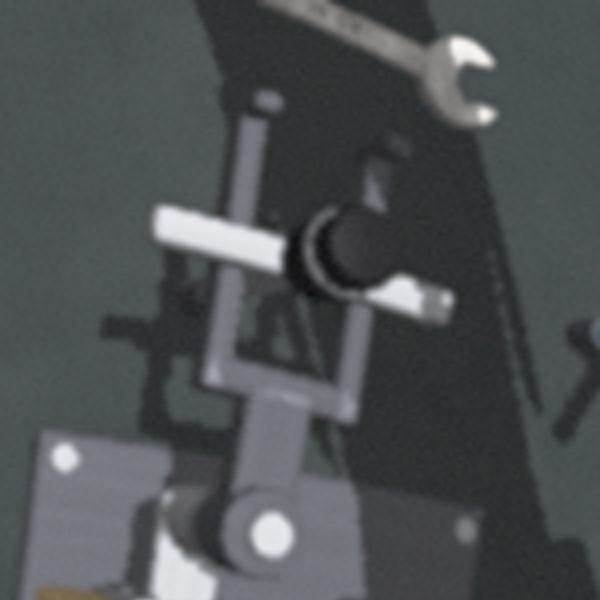

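```bash
cat > fit2.py <<'E'
exec(open('fit.py').read().split("z=[0]*4")[0])
fp=np.load('f_pose.npy')
fe=lambda u,v:(u/4+130,v/4+60); fl=lambda u,v:(u/4+380,v/4)
X=[('f',fe(147,475),'cap'),('f',fe(690,303),(-25,150,'f')),('f',fe(217,350),(-25,-40,'f')),('f',fe(175,50),('g',121,-20,142)),('f',fe(53,74),('g',121,20,142))]
E=[o for o in E if not(o[0]=='side' and o[2]==('h',121,20,142))]+X
L=L+[('f',fl(272,535),'cap'),('f',fl(267,102),('h',121,20,142)),('f',fl(393,147),('h',121,-20,142)),('f',fl(42,432),(-25,-40,'f')),('f',fl(483,512),(-25,150,'f')),
('f',fl(365,243),'kt'),('f',fl(156,224),('b',-45)),('f',fl(432,300),('b',45)),
('scene',sc(283,350),('b',45)),('scene',sc(410,303),('b',-45)),('side',si(295,336),('b',45)),('side',si(358,262),('b',-45))]
def go(O,x0):
    def f(x):
        p=x[:3];th=x[3];o=[]
        for n,uv,q in O:
            if q=='cap':P=stand(p,(0,0,x[4]))
            elif q=='k':P=np.r_[x[6:8],160]
            elif q=='kt':P=np.r_[x[6:8],178]
            elif q[0]=='h':P=stand(p,hook(th,*q[1:]))
            elif q[0]=='g':P=stand(p,hook(x[12],*q[1:]))
            elif q[0]=='b':P=np.r_[x[6]-q[1]*np.sin(x[12]),x[7]+q[1]*np.cos(x[12]),142]
            else:P=stand(p,[x[5] if e=='f' else e for e in q])
            D={'w':dp,'c':cp,'f':fp}
            uvp=wproj(D[n],P) if n in D else proj(n,P)+(x[8:10] if n=='scene' else x[10:12])
            o.append(uvp[0]-uv)
        return np.r_[np.ravel(o),x[8:12]/1.5,(x[5]-5)/3,(x[4]-137)/5]
    r=least_squares(f,x0,loss='soft_l1');J=r.jac
    print(np.round(r.x,3));
    for (n,uv,q),e in list(zip(O,f(r.x)[:2*len(O)].reshape(-1,2))):
        if n in'cwf' or 'b' in q:print(n,q,np.round(e,1),end='; ')
    print()
    return r.x
z=[0]*4
e=go(E,[600,-189,.03,.05,137,5,0,0]+z+[1.5])
l=go(L,[550,127,-.1,1.47,137,5,476,136]+z+[-.17])
k=np.r_[l[6:8]]-l[:2];c,s=np.cos(l[2]),np.sin(l[2]);print('knob in loaded',c*k[0]+s*k[1],-s*k[0]+c*k[1])
np.save('fit2.npy',[e,l])
E
python3 fit2.py
```

```text
[ 5.99670e+02 -1.80480e+02  6.80000e-02  3.90000e-02  1.39371e+02
  4.33400e+00  8.26000e-01 -1.58090e+01  1.66000e+00  3.82000e-01
  1.23400e+00 -1.08000e-01  1.52900e+00]
w cap [0.5 0.7]; w (32, 145, 85) [-0.1 -0.6]; w (48, 145, 85) [-0.   0.9]; w (32, -35, 85) [-1.8  0.5]; w (48, -35, 85) [-2.1  1.8]; w (-25, 150, 'f') [-0.3 -0.1]; w (75, 150, 'f') [0.4 1.4]; w (75, -40, 'f') [-0.5  1.3]; w ('h', 121, 20, 142) [ 0.9 -0.8]; w ('h', 121, -20, 142) [ 1.2 -0.2]; f cap [0.6 0.1]; f (-25, 150, 'f') [-0.4 -1.2]; f (-25, -40, 'f') [-1.1 -0.1]; f ('g', 121, -20, 142) [-0.5 -1.9]; f ('g', 121, 20, 142) [ 0.1 -2.1]; 
[ 5.52142e+02  1.31920e+02 -8.10000e-02  1.50100e+00  1.41166e+02
  8.52700e+00  4.75638e+02  1.41787e+02  2.10000e+00  1.02800e+00
  1.01000e+00  3.82000e-01 -1.31000e-01]
w (-25, -40, 'f') [-0.5  0.4]; w (75, -40, 'f') [-0.7  2.1]; c k [-0.5 -0.4]; f cap [-0.6  1.1]; f ('h', 121, 20, 142) [ 0.2 -1.8]; f ('h', 121, -20, 142) [ 1.1 -2.5]; f (-25, -40, 'f') [-1.3 -0. ]; f (-25, 150, 'f') [-0.1 -1.7]; f kt [1.1 0.2]; f ('b', -45) [-0.5 -0.2]; f ('b', 45) [4.8 0.9]; scene ('b', 45) [ 0.3 -0.2]; scene ('b', -45) [-0.2 -1.2]; side ('b', 45) [ 0.6 -0.8]; side ('b', -45) [-0.3 -2.8]; 
knob in loaded -77.04985258765379 3.6726533082751915
```

```bash
python3 - <<'E'
from vis import *
import cv2
e,l=np.load('fit2.npy')
k=l[6:8];a=-0.14
bot.move_ptp([*k,225],q(a))
bot.move_gripper(60,25);st('above')
bot.line_to([*k,165],100);st()
bot.line_to([*k,148],50);st('down')
cv2.imwrite('pics/g_scene.png',cv2.resize(bot.camera('scene')[145:290,235:400,::-1],(660,580),interpolation=cv2.INTER_CUBIC))
cv2.imwrite('pics/g_side.png',cv2.resize(bot.camera('side')[120:305,235:370,::-1],None,fx=3.2,fy=3.2,interpolation=cv2.INTER_CUBIC))
E
```

```text
above 14.05 [475.6 141.8 225. ] F [-0.1  0.3  1.3] w 60.1
 14.8 [476.  142.  165.5] F [ 0.7 -0.4 -0.1] w 60.3
down 15.29 [475.6 141.7 147.8] F [ 0.2 -0.5  0.2] w 60.3
```

View pics/g_scene.png

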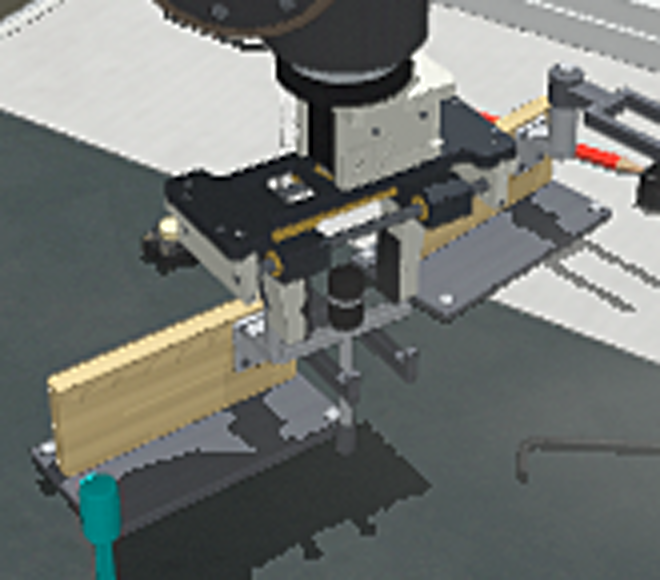

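View pics/g_side.png

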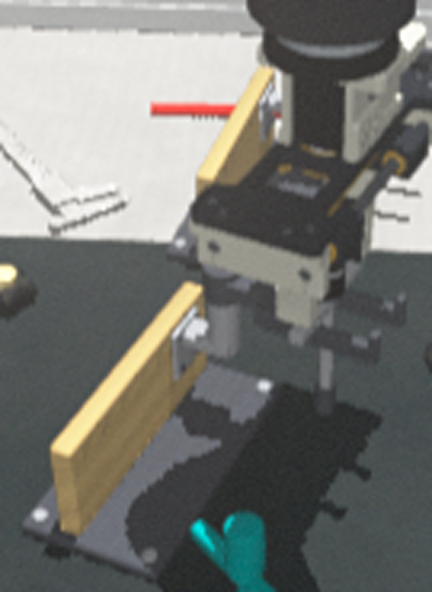

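The black knob at scene crop (346,297) sits between the two fingers, and they are clear of the bar. I'll grip it, lift, and carry it over to the empty fork.

```bash
python3 - <<'E'
from vis import *
import cv2
e,l=np.load('fit2.npy')
k=l[6:8];a=-0.14
bot.move_gripper(15,30);g=st('grip')
bot.line_to([*k,175],60);st('lift')
bot.line_to([*k,268],120);st('up')
th=e[12]
t=stand(e[:3],hook(th,80,0,0))[:2]
a2=a+(e[2]+th-np.pi/2)-l[12]
print('target',t,a2)
bot.move_ptp([*t,268],q(a2)) if False else bot.line_to([*t,268],150,ori=q(a2))
s=st('over')
for n in('scene','side','wrist'):
    cv2.imwrite(f'pics/h_{n}.png',bot.camera(n)[:,:,::-1])
np.save('h.npy',np.r_[t,a2,g['tcp_pos'][2]])
E
```

```text
grip 16.1 [475.6 141.8 148. ] F [-0.5 -0.2  0.6] w 21.1
lift 16.7 [475.6 141.8 175.2] F [-0.4 -0.4 -1.4] w 21.5
up 17.62 [475.2 141.6 267.1] F [ 1.2  0.8 -1.9] w 21.1
target [ 519.6968237  -182.54958184] 0.01652143421033761
over 19.96 [ 519.7 -182.1  268.1] F [-0.2  0.  -1.2] w 21.2
```

View pics/h_scene.png

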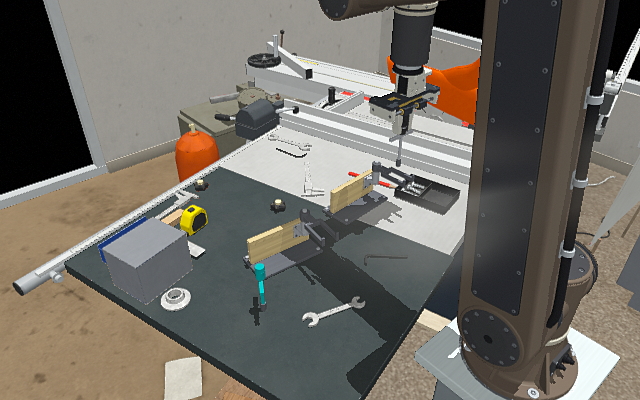

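View pics/h_side.png

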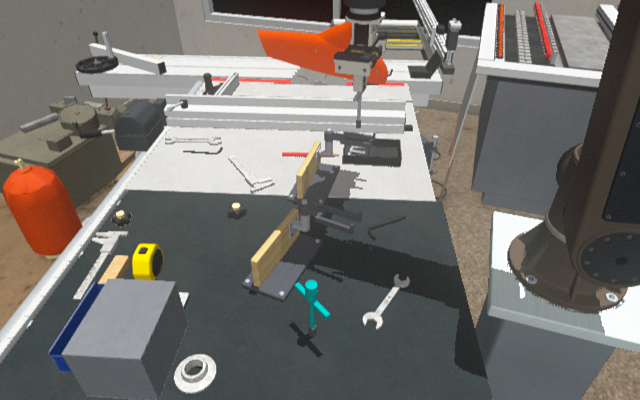

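View pics/h_wrist.png

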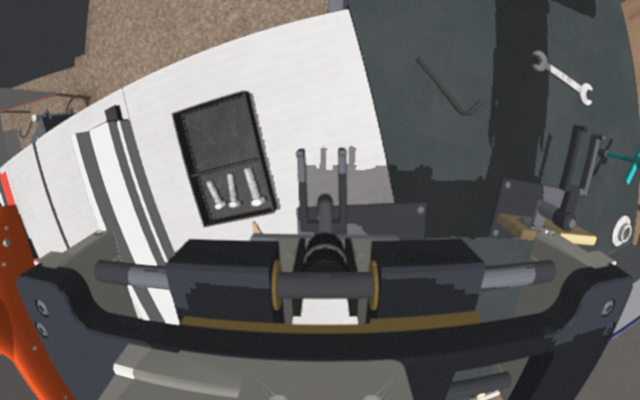

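The wrist view shows the shank end at (324,203), midway between the prongs at x≈302 and 343. I'll check that against the projection.

```bash
python3 - <<'E'
from vis import *
import cv2
e,l=np.load('fit2.npy');h=np.load('h.npy')
s=bot.read_state();p=np.r_[s['tcp_pos'],s['eef_rot']]
for r in(e[12],1.571):print(wproj(p,[stand(e[:3],hook(r,121,x,142)) for x in(20,-20)]))
print('shank end',wproj(p,[*h[:2],s['tcp_pos'][2]-148+160-118]))
I=cv2.imread('pics/h_wrist.png')
cv2.imwrite('pics/h_c.png',cv2.resize(I[130:260,240:400],(800,650))[:600])
E
```

```text
[[301.63495932 151.35800344]
 [345.00757314 150.88168124]]
[[296.18169816 152.48213032]
 [339.46514714 150.11633564]]
shank end [[323.77224157 199.8244729 ]]
```

View pics/h_c.png

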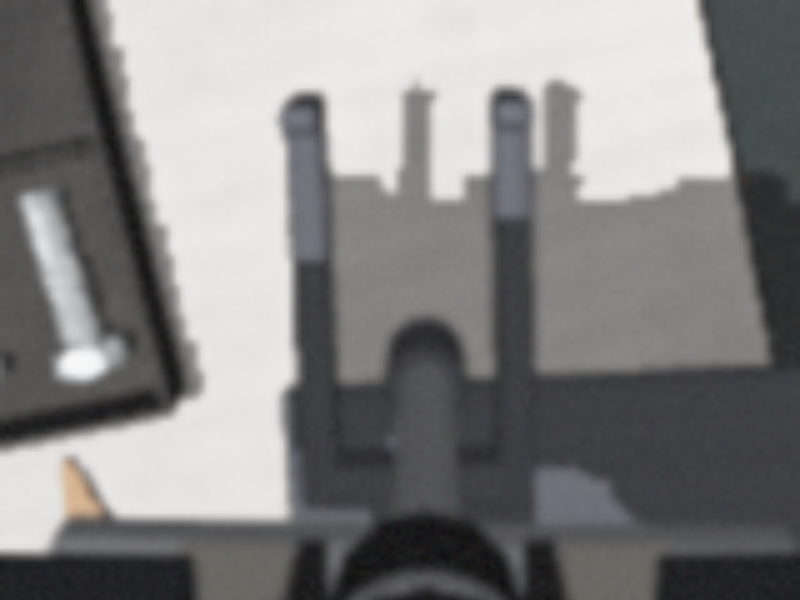

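The shank end matches its prediction at (324,200), and the slot centre is about 1.5 mm to the -y side. I'll lower with that correction.

```bash
python3 - <<'E'
from vis import *
import cv2
h=np.load('h.npy');t=h[:2]+[0,-1.5]
bot.line_to([*t,175],110);st('75')
bot.line_to([*t,150],50);st('150')
bot.line_to([*t,148],20);st('148')
for n in('scene','side'):
    cv2.imwrite(f'pics/i_{n}.png',cv2.resize(bot.camera(n)[100:230,280:450,::-1],None,fx=4.5,fy=4.5,interpolation=cv2.INTER_CUBIC))
E
```

```text
75 21.1 [ 520.2 -184.2  175.7] F [-0.  -0.5 -0.3] w 21.3
150 21.75 [ 519.7 -184.1  149.9] F [-0.1  0.6 -2. ] w 21.0
148 22.0 [ 519.8 -184.1  148.1] F [ 0.1 -0.7 -0.7] w 21.4
```

View pics/i_scene.png

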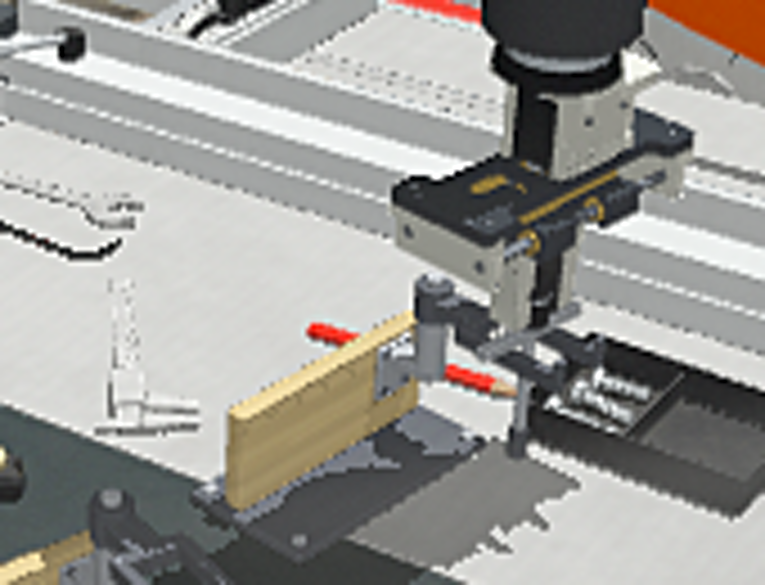

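View pics/i_side.png

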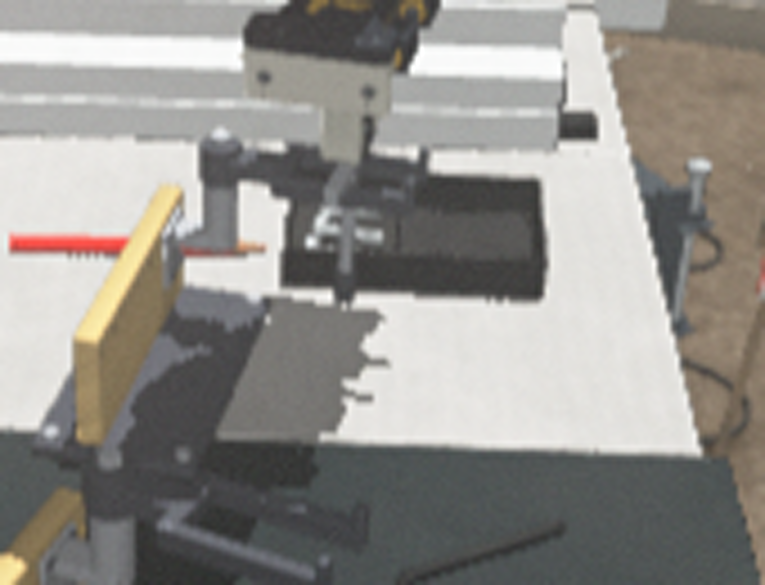

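The shank is in the slot and the bar lies across both prongs. I'll release it and back straight up.

```bash
python3 - <<'E'
from vis import *
import cv2
h=np.load('h.npy');t=h[:2]+[0,-1.5]
bot.line_to([*t,147.5],20)
bot.move_gripper(50);st('open')
bot.pause(0.5)
bot.line_to([*t,215],120);st('up')
bot.line_to([*(t+[60,150]),260],200,ori=q(0.0));s=st('away')
bot.pause(0.3)
np.save('j_pose.npy',np.r_[s['tcp_pos'],s['eef_rot']])
for n in('scene','side'):
    cv2.imwrite(f'pics/j_{n}.png',cv2.resize(bot.camera(n)[100:230,280:450,::-1],None,fx=4.5,fy=4.5,interpolation=cv2.INTER_CUBIC))
cv2.imwrite('pics/j_wrist.png',bot.camera('wrist')[:,:,::-1])
E
```

```text
open 23.06 [ 519.7 -184.   147.5] F [ 0.1  0.1 -0.5] w 50.1
up 24.27 [ 519.2 -183.9  214.3] F [ 0.5 -0.6 -0.6] w 49.8
away 25.26 [579.1 -34.6 259.4] F [ 0.6 -0.4 -0.2] w 50.0
```

View pics/j_scene.png

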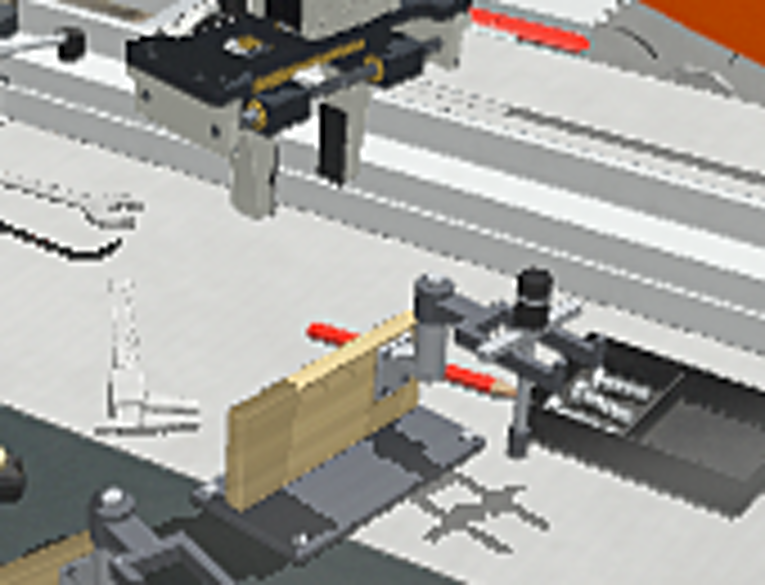

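View pics/j_side.png

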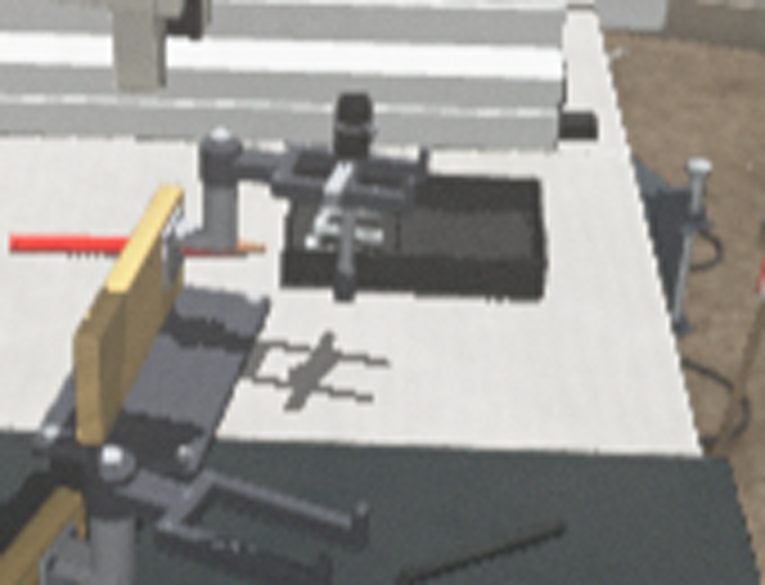

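View pics/j_wrist.png

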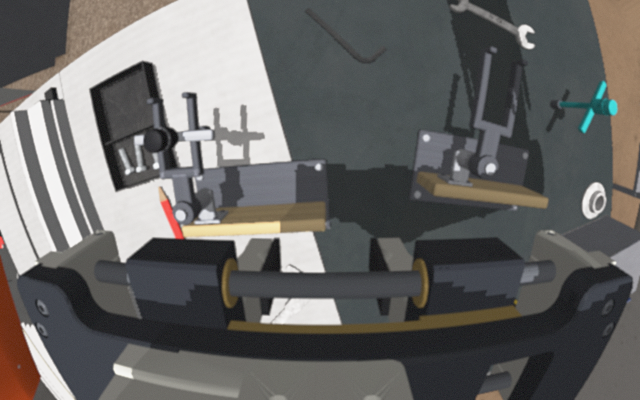

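The key hangs upright in the empty stand's hook, bar across both prongs. Next I'll fold the emptied hook.

```bash
python3 - <<'E'
from vis import *
import cv2
e,l=np.load('fit2.npy')
def W(th,r,s,z): return stand(l[:3],hook(th,r,s,z))
th0=l[3];a=lambda th:l[2]+th
bot.move_gripper(0,20)
bot.move_ptp(W(th0,88,50,190),q(a(th0)));st()
bot.line_to(W(th0,88,50,100),120);st('down')
bot.line_to(W(th0,88,34,100),80);st('touch')
for th in np.linspace(th0,0.04,7)[1:]:
    bot.line_to(W(th,88,33,100),90,ori=q(a(th)));st(f'{th:.2f}')
bot.line_to(W(0.04,88,50,100),100)
bot.line_to(W(0.04,88,60,230),200)
bot.line_to([450,0,280],250,ori=q(0));s=st()
for n in('scene','side'):
    cv2.imwrite(f'pics/k_{n}.png',cv2.resize(bot.camera(n)[120:300,230:450,::-1],None,fx=3.3,fy=3.3,interpolation=cv2.INTER_CUBIC))
E
```

```text
27.67 [458.2  95.8 190.5] F [-0.3 -0.4 -0.4] w 0.3
down 28.57 [458.2  95.8 100.5] F [ 0.2 -0.8  0.1] w 0.6
touch 28.92 [460.4 112.4 100.4] F [ 0.2 -0.4  0.8] w 0.6
1.26 29.33 [458.2 135.4 100. ] F [-0.1  0.   0.2] w 0.6
1.01 29.73 [461.7 157.5  99.9] F [-0.5  0.2  0. ] w 0.7
0.77 30.13 [470.5 178.3  99.9] F [-0.5 -0.  -0. ] w 0.6
0.53 30.53 [484.1 196.5  99.9] F [-0.2  0.2  0.5] w 0.6
0.28 30.93 [501.6 210.9  99.9] F [-0.   0.4 -0.5] w 0.3
0.04 31.33 [521.9 220.5  99.7] F [-1.9 -0.7 -1.1] w 0.4
 33.53 [4.500e+02 3.000e-01 2.795e+02] F [ 0.5  0.  -0.3] w 0.5
```

View pics/k_scene.png

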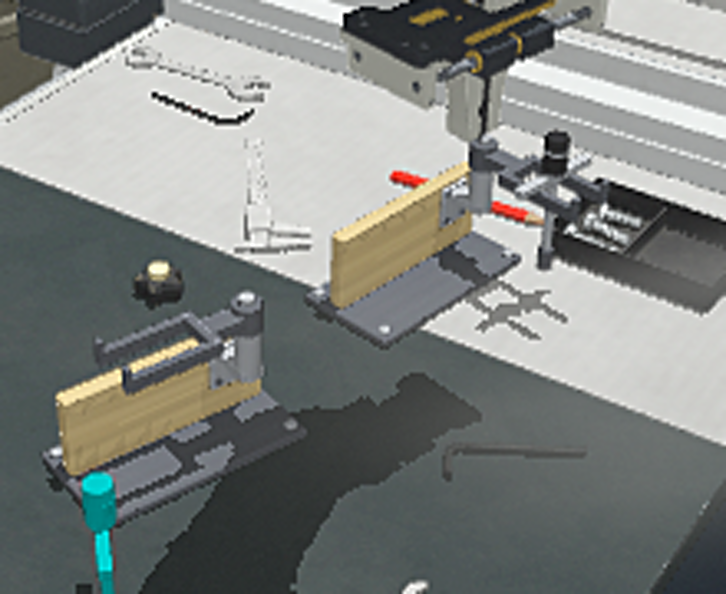

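View pics/k_side.png

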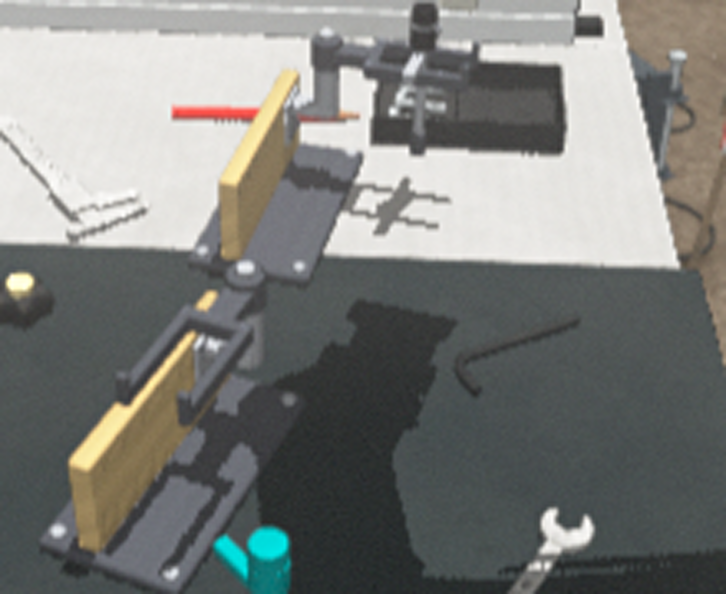

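```bash
python3 - <<'E'
from vis import *
g=lambda u,v:(u/3.3+230,v/3.3+120)
T=lambda a,b:tri({'scene':g(*a),'side':g(*b)})[0]
e,l=np.load('fit2.npy')
c=T((246,299),(246,267));m=(T((98,345),(124,376))+T((126,372),(186,402)))/2
d=m-c;print(c,m,'loaded',np.arctan2(-d[0],d[1])-l[2])
c=T((484,146),(325,36));kn=T((556,150),(424,20));print(c,kn)
d=kn-c;print('knob in empty',R.from_euler('z',-e[2]).apply(d))
bot.close_job()
E
```

```text
[549.59503688 128.00597215 138.23521271] [561.06071707 245.71106038 133.62087791] loaded -0.016465616765579935
[ 600.80753691 -189.84867052  130.11403241] [ 519.10451634 -188.92993731  160.42715895]
knob in empty [-81.4528747    6.45421141  30.31312654]
the job is handed in; nothing more can be done
```

The key now hangs upright in the hook that was folded at first, and the emptied hook is folded along its board. I handed the job in at about 34 s of the 69 s allowed. No verdict is reported, so the figures below are my own camera measurements.

- **Empty hook:** I pushed it out with closed fingers from its board side. The wrist camera put it at about 1.53 rad, against the 1.31 needed. I did not measure it again after hanging the key, but the later pictures show no visible change.
- **Key:** In the last pictures it hangs let go, with its bar across both prongs. The knob is about 81 mm in front of the hinge, 6 mm sideways and about 160 mm up. I judged that it hangs upright by eye only.
- **Loaded hook:** I pushed it back to its stop. It measured about 0 rad (-0.02), against the 0.26 limit.
- **Other checks:** The arm is clear of everything, and force readings stayed within about 2 N each time I checked. I left the turquoise look-alike alone.
- **Disagreement between cameras:** The scene and side cameras placed things about 3 to 8 mm off from the wrist camera, mostly in y. I fitted the stands and hooks to all three together and set the shank over the slot from the wrist picture.

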